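# Release and slide off the terminal cover

## Robot

A 6-joint arm with a two-finger parallel gripper is mounted at the origin on a cart in front of the work surface, level with it; the furniture and walls round the work are solid. World frame = base frame: x ahead of the robot, y to its left, z up, the work surface at z = 0. Lengths are in mm, angles in rad, forces in N, time in s.
With the tool pointing down it reaches from about 350 to 875 mm from the base axis. Payload 4.2 kg.
Tool frame: the origin (TCP) lies between the finger pads; the fingertips stand 8 mm ahead of it and the grasp point (between the pads) lies 11 mm behind it; z points along the fingers, y is the line along which they close (so a half turn about z gives the same grasp; the last joint's range is limited). The gripper opens to 85 mm and grips with 20 to 120 N. Pads are 22 mm wide; open, the fingers measure 114 mm over their backs; the gripper's body (76 mm by 85 mm) begins 54 mm behind the grasp point. The pads swing forward as they close: fully open they stand 13 mm farther back than shut.
Start: joints at [0.259, 0.385, 0.008, 0, -1.194, -0.259], TCP at [624.979, 0.025, 239.312] pointing down, gripper open.
Joint ranges: [-3.14, 3.14], [-1.21, 2.06], [-1.07, 1.41], [-3.16, 2.05], [-2.99, -0.16], [-3.1, 3.1]. Speed limits (rad/s): [2.79, 2.79, 3.14, 3.14, 3.14, 3.14].

## Interface

Orientations are given as a unit quaternion [x, y, z, w].
In Python, from bench import read_state, get_image, camera_params, job_done gives the robot as it stands.
- The arm moves only by the tool drive_tool, never from a script. Its argument "moves" is a list that holds one entry, the list of rows, each a list of 7 numbers: the shift along the tool's x, y, z in m, then the turn, a rotation vector about the tool's x, y, z in rad, then the closure in counts, from 0 (fully open) to 255 (shut). A call has 1 to 8 rows; each row shifts and turns the commanded pose from where the row before left it, along the tool's axes as they then stand; what a row does not reach is not made up. A row lasts 1/12 s, in which the tool goes at most 41.7 mm and 7.16 degrees, less where a joint would pass 70% of its speed; a pose out of reach is approached as far as the arm can. A call is refused whole if a number of a shift passes 0.0417 or a number of a turn 0.125, either way. A call with a gripper value outside its range is refused whole. The fingers move at their own pace and stop on an object; the grip force is fixed at half the most. Time passes only in rows, so rows that do not move let the fingers close. It gives the time, the measured TCP pose, the force and the opening at its end, in the units of the state.
- read_state(): the state, without advancing time (a new reading comes with each control period).
- get_image(name): name is "scene" or "side" or "wrist"; returns the picture (400x640x3 uint8, blue, green, red); there is no depth.
- camera_params(name): a dict with "mtx" (3x3 intrinsics, pixels), "extrinsics" (4x4, takes a point from camera to world coordinates). Camera axes: x right, y up, looking along -z (the intrinsics and any distortion apply to the point x, -y, -z); pixel columns grow to the right and rows downward; lengths in mm; the calibration is good to about 2 mm. A picture is of the moment at which its call begins: read the wrist's pose just before it. camera_params takes no time and is no camera call; for the wrist camera it gives the pose at the moment of the call.
- job_done(): hands the job in, once; it reports no verdict.
The state is a dict: "clock": time; "joints": joint angles; "joint_vel": joint speeds; "joint_efforts": joint torques, N m; "position": TCP position; "ee_rot": TCP orientation; "contact_force": force on the tool from outside, world axes, zero at the start; "wrist_torque": the same for the moment, N m; "gripper_width": finger opening in mm.
Only numpy, scipy, OpenCV 4.12 (cv2) and the standard library are available. Lean on these libraries where they do the work, as an engineer would, in place of code of your own. Each camera call takes 0.05 s, during which the arm holds its last target. There are 200 camera calls.

## Task

Open the terminal box on the bench: press its snap tab all the way in so that the cover is released, then push the cover along its rails, off its seat, up against the stop, so that the terminals lie fully open. Only press and push with the fingers, do not lift the cover, and leave the loose parts around the box where they are.

Things in the scene. Friction and masses are not known exactly. Their poses are not given: they have to be found in the camera images.
- terminal_box: Grey box fixed to the bench, 90 mm wide (x), 163 long (y -83 to +80), 42 high over its two side rails. Origin at bench level between the rails, z up. The cover slides along +y on a deck at z 30 mm, lips holding it down, up to a stop at y +72. It first covers the terminal well, y -65 to -9. The -y end wall is 42 high. On the -x side a boss, 44 x 50 mm, 32 high, carries the snap tab.
- seat (a point): Fixed point on the box: the place of the cover's origin when seated, at x = 0, y = -37 mm, z = 30 mm in the box's frame; its axes are those of the box.
- cover: Loose black cover: plate 70 x 70 x 6 mm, 0.14 kg; origin at its underside's centre, axes as the box's. On its -y edge an upright rib, 54 mm wide in x, top at z 32, sloping in front. Travel from seat to stop 74 mm along +y; the well is clear after 63. With the tab in, an ejector shifts it about 9 mm along +y over the catch, keeping the catch down; push the rest (some N of friction).
- push_face (a point): Middle of the flat back face of the cover's rib, 52 mm above the bench; the face looks along the box's -y. Fingers more than 44 mm above the bench clear the rails and the end wall.
- tab_top (a point): Centre of the top face of the snap tab's press pad, a black block 32 mm (box x) by 36 mm (box y) beside the rail on the box's -x side; 54 mm above the bench when out. It is pressed straight down.
- snap_tab (a joint): Travel of the snap tab, m: 0 out (its catch stands before the cover and blocks it), 0.009 fully in. The cover is free from about 0.006. Sprung, about 3 N at first and 5 to 10 N fully in; once the cover has sprung over the catch, the tab stays partly in (0.003 to 0.006).
- ring_gauge: Loose steel ring, 48 mm across, 14 mm high, near the box on its +x side; a bystander. Origin under its centre.
- brass_bush: Loose flanged brass bush, 26 mm across, 24 mm high, near the box on its -x side; a bystander. Origin under its centre.
- loupe_2: Loose black eye loupe, 35 mm across, 30 mm high, near the box on its +x side; a bystander. Origin under its centre.

How it is judged (in metres and radians):
On the way, in this order (a step that is already met when the one before it is completed fails the run):
1. the snap tab is pressed in and the cover has sprung free over its catch (value of joint snap_tab above 0.0025 m and y of cover in the frame of seat above 0.004 m), for 0.15 s.
2. the cover has been pushed off its seat, clear of the terminals (y of cover in the frame of seat above 0.064 m), for 0.2 s.
At the end, for the whole second after the job is handed in: The cover lies level and at rest between the rails, 64 to 78 mm along +y from its seat (the stop is at 74 mm), its underside within 4 mm of the deck, so that the well is fully open (y of cover in the frame of seat between 0.064 and 0.078 m and z of cover in the frame of seat between -0.003 and 0.004 m and angle between cover's own z axis and vertical below 0.1 rad and linear speed of cover below 0.01 m/s); the robot touches nothing.
It fails at once if the cover is lifted (z of cover in the frame of seat above 0.008 m).
It fails at once if the ring_gauge is moved more than 15 mm (distance of ring_gauge from where it was at the start of the episode above 0.015 m).
It fails at once if the brass_bush is moved more than 15 mm (distance of brass_bush from where it was at the start of the episode above 0.015 m).
It fails at once if the loupe_2 is moved more than 15 mm (distance of loupe_2 from where it was at the start of the episode above 0.015 m).
It also fails if it takes over 35 s, if anything falls off the work surface, if the arm or the gripper's body presses on something with over 40 N, if the wrist force passes 120 N, or if a joint passes its speed limit or range.

## Working session

There is one attempt and no reset: what is moved stays moved. The work goes in short steps, Python scripts to look and compute and a tool call to move; the robot and the scene stay as the last step left them, time stands still between calls to the robot, and variables do not carry over. Pictures are saved under pics/ and viewed, on a budget of 10 in all, crops included, one or two more only if the job needs it, and the job is handed in when it is done.

Besides the shell and the picture viewer there is one more tool, called after "Request:" as name(argument=value, ...) on one line, values as JSON. drive_tool: Moves the arm, as the interface text tells. Its arguments: {"type":"object","properties":{"moves":{"type":"array"}},"required":["moves"]}

```bash
mkdir -p pics
python3 - <<'E'
from bench import *
import cv2,json
s=read_state();print(s)
for n in("scene","side"):
    cv2.imwrite(f"pics/{n}0.png",get_image(n));p=camera_params(n);print(n,p["mtx"],p["extrinsics"])
print(camera_params("wrist"))
cv2.imwrite("pics/wrist0.png",get_image("wrist"))
E
```

```text
{'clock': 0.0, 'joints': array([ 2.58576825e-01,  3.85575243e-01,  6.59354511e-03, -5.02511098e-04,
       -1.19400037e+00, -2.58602115e-01]), 'joint_vel': array([-0.00014209,  0.00060624, -0.00118117,  0.00146101,  0.00011562,
       -0.00089087]), 'joint_efforts': array([-9.55001960e-04, -3.92286408e+01,  1.88399577e+01,  4.18616563e+00,
       -4.72148502e-03,  8.27910434e-07]), 'position': array([6.24419669e+02, 2.67407288e-03, 2.38197135e+02]), 'ee_rot': array([-0.70703184,  0.70718083,  0.00075134, -0.00082728]), 'contact_force': array([-0.52982596, -0.19010336,  0.16440777]), 'wrist_torque': array([-0.05009866, -0.04944813,  0.02334473]), 'gripper_width': 85.39454410870975}
scene [[395.59042636   0.         321.3806952 ]
 [  0.         395.59042636 204.21172839]
 [  0.           0.           1.        ]] [[-7.45654590e-01  2.86126770e-01 -6.01772967e-01  2.36139508e+01]
 [-6.66325514e-01 -3.24371207e-01  6.71411669e-01  7.86051087e+02]
 [-3.08897127e-03  9.01617875e-01  4.32522446e-01  4.52913966e+02]
 [ 0.00000000e+00  0.00000000e+00  0.00000000e+00  1.00000000e+00]]
side [[4
[... 211 characters left out ...]
.33666733e-01 -8.41046713e-01 -5.14161188e+02]
 [ 1.74770347e-02  8.91387881e-01  4.52904183e-01  4.43545834e+02]
 [ 0.00000000e+00  0.00000000e+00  0.00000000e+00  1.00000000e+00]]
{'mtx': array([[297.54490697,   0.        , 324.18348457],
       [  0.        , 297.54490697, 204.62254173],
       [  0.        ,   0.        ,   1.        ]]), 'extrinsics': array([[-9.99998382e-01, -1.22090248e-03,  1.32144775e-03,
         6.24539698e+02],
       [ 7.78390020e-04, -9.55795963e-01, -2.94029712e-01,
        -7.35307234e+01],
       [ 1.62201603e-03, -2.94028207e-01,  9.55795366e-01,
         3.72373040e+02],
       [ 0.00000000e+00,  0.00000000e+00,  0.00000000e+00,
         1.00000000e+00]])}
```

View pics/scene0.png

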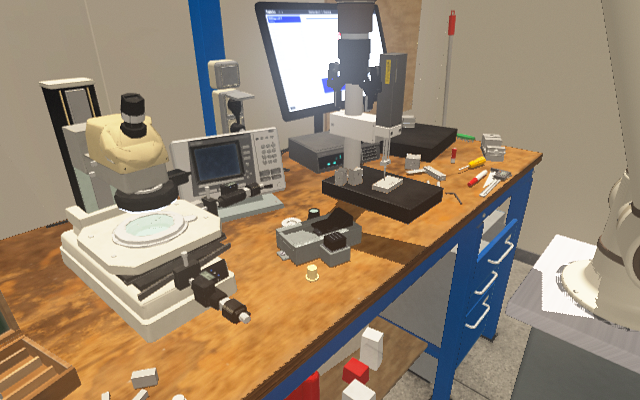

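View pics/wrist0.png

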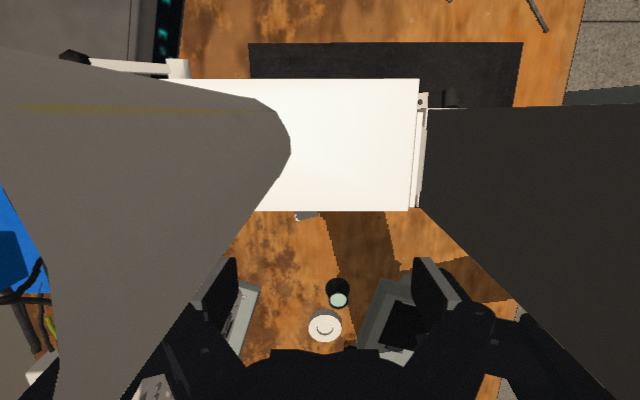

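The scene view shows the box at about (320,235), with the tab's black block at (335,240), the bush at (312,272), and the ring and loupe behind. The wrist view is partly blocked by the fingers and a nearby dispenser.

Run:
```python
import cv2
a=cv2.imread("pics/scene0.png")[195:290,260:380]
cv2.imwrite("pics/sc.png",cv2.resize(a,None,fx=6,fy=6,interpolation=cv2.INTER_CUBIC))
```

```text
(no output)
```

View pics/sc.png

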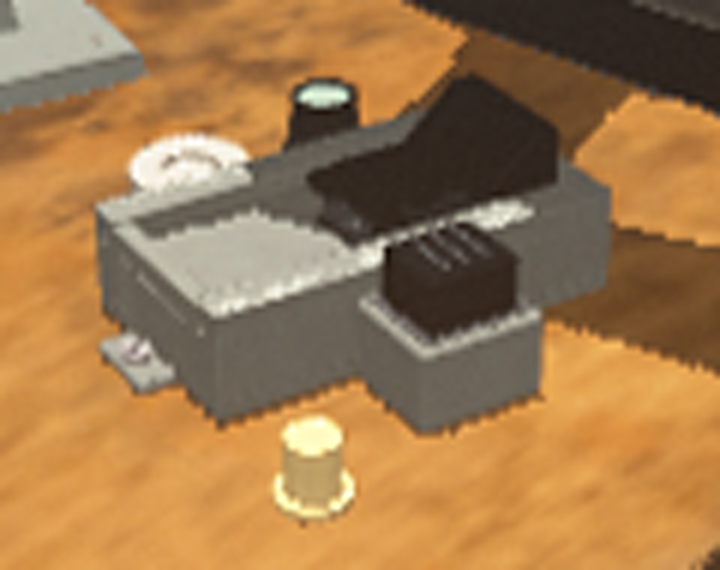

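View pics/side0.png

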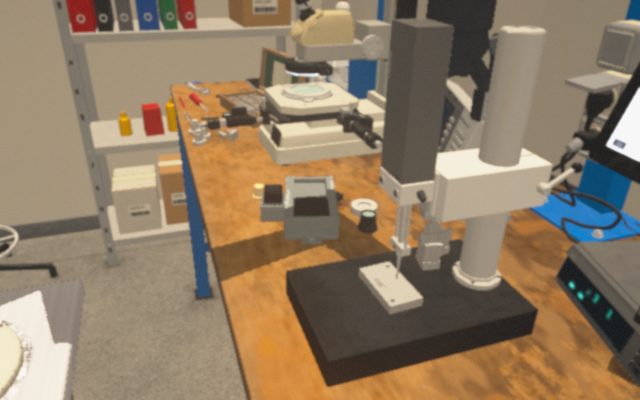

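The crop shows clear box corners: (215,320), (98,205), (222,422) and (610,190). The side view shows the box at (312,208), and the bench between box and dispenser base is free. I'll enlarge the side view.

```bash
python3 - <<'E'
import cv2,numpy as np
a=cv2.imread("pics/side0.png")[165:250,245:385]
cv2.imwrite("pics/si.png",cv2.resize(a,None,fx=5.5,fy=5.5,interpolation=cv2.INTER_CUBIC))
E
cat > h.py <<'E'
from bench import *
import numpy as np,cv2
from scipy.optimize import least_squares
def proj(n,P):
    p=camera_params(n);E=np.linalg.inv(p["extrinsics"]);P=np.atleast_2d(P)
    c=P@E[:3,:3].T+E[:3,3];c=c*[1,-1,-1];u=c@p["mtx"].T
    return u[:,:2]/u[:,2:]
def ray(n,uv,z):
    p=camera_params(n);E=p["extrinsics"]
    d=np.linalg.inv(p["mtx"])@[*uv,1];d=E[:3,:3]@(d*[1,-1,-1]);o=E[:3,3]
    return o+d*(z-o[2])/d[2]
def box(q,L):
    c,s=np.cos(q[2]),np.sin(q[2]);L=np.atleast_2d(L)
    return np.c_[q[0]+c*L[:,0]-s*L[:,1],q[1]+s*L[:,0]+c*L[:,1],L[:,2]]
E
python3 - <<'E'
from h import *
L=np.array([[-45,80,42],[45,80,42],[-45,80,0],[-45,-83,42],[-45,-83,0]])
U=np.array([[215,320],[98,205],[222,422],[610,190],[608,290]])/6+[260,195]
best=min((least_squares(lambda q:(proj("scene",box(q,L))-U).ravel(),[550,100,t]) for t in(-1,0,1,3)),key=lambda r:r.cost)
print(best.x,best.fun)
print(proj("side",box(best.x,L)), proj("scene",[[0,0,0],[624,0,238]]),proj("side",[[624,0,238]]))
for z,uv in((14,(190,165)),(24,(312,435)),(30,(325,95))):print(ray("scene",np.array(uv)/6+[260,195],z))
E
```

```text
[ 5.22065249e+02  2.39044839e+02 -2.78700462e-01] [ 0.15433252 -0.33159928 -0.86235431 -0.16732492 -0.36376601  0.6152516
  0.78249711 -0.37008653  0.31601427 -0.25237336]
[[284.47291912 175.78066463]
 [331.39259265 175.52931396]
 [284.85572331 195.32853413]
 [282.5965424  217.92516817]
 [283.08944943 239.92804907]] [[624.03203334 293.50591712]
 [352.29796658 110.35568013]] [[444.26338515 127.23110182]]
[620.49162835 224.53634396  14.        ]
[450.28555948 337.0390546   24.        ]
[600.57491586 168.22204532  30.        ]
```

View pics/si.png

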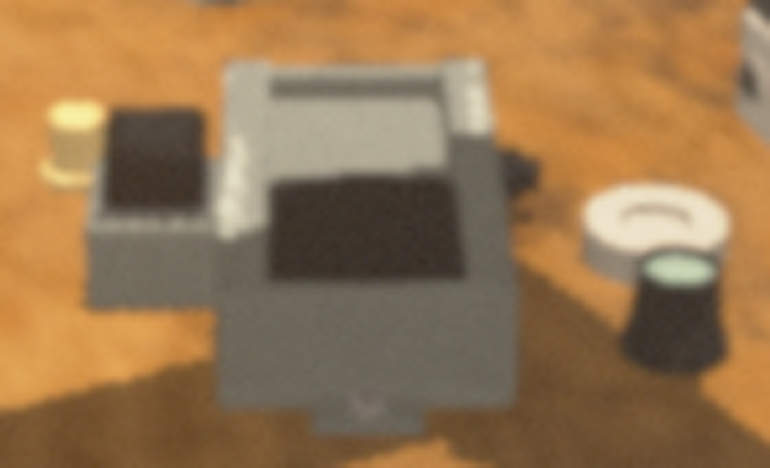

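Run:
```python
from h import *
Ls=np.array([[-45,80,42],[45,80,42],[-45,80,0],[-45,-83,42],[-45,-83,0]])
Us=np.array([[215,320],[98,205],[222,422],[610,190],[608,290]])/6+[260,195]
Ld=np.array([[-45,80,42],[45,80,42],[-45,-83,0],[45,-83,0],[-45,-83,42],[45,-83,42]])
Ud=np.array([[226,63],[487,62],[220,407],[516,403],[219,288],[516,285]])/5.5+[245,165]
# boss corners and pad
f=lambda q:[(-89,q[3]+25,0),(-89,q[3]-25,0),(-89,q[3]+25,32),(-89,q[3]-25,32),(q[4]+16,q[5]+18,54),(q[4]-16,q[5]-18,54)]
Ub=np.array([[428,432],[540,400],[428,350],[540,315],[387,250],[517,260]])/6+[260,195]
def r(q):
    return np.r_[(proj("scene",box(q,Ls))-Us).ravel(),(proj("side",box(q,Ld))-Ud).ravel(),(proj("scene",box(q,f(q)))-Ub).ravel()]
b=least_squares(r,[522,239,-.28,-20,-67,-20]);q=b.x
print(q.round(3),b.fun.round(1))
print(box(q,[[q[4],q[5],54],[0,-37-35,52],[0,37+2-35,52]]).round(1))
```

```text
[ 5.24279e+02  2.38278e+02 -2.77000e-01  2.20200e+00 -7.17830e+01
  4.45800e+00] [-0.3 -0.9 -1.3 -0.6 -0.8  0.1  0.2 -0.9 -0.3 -0.8 -0.5 -0.6 -1.  -0.7
 -0.4  1.  -0.2  1.  -0.7  0.6  0.6  0.6 -1.   0.9  0.7 -1.4 -0.9  0.9
  1.2 -0.6 -1.2 -0.2  1.2  0.1]
[[456.4 262.2  54. ]
 [504.6 169.   52. ]
 [525.4 242.1  52. ]]
```

Request:
drive_tool(moves=[[[-0.0325,0.0208,0,0,0,0,255],[-0.0325,0.0208,0,0,0,0,255],[-0.0325,0.0208,0,0,0,0,255],[-0.0325,0.0208,0,0,0,0,255],[-0.0325,0.0208,0,0,0,0,255],[-0.0325,0.0208,0,0,0,0,255],[-0.0325,0.0208,0,0,0,0,255],[-0.0325,0.0208,0,0,0,0,255]]])

```text
clock: 0.82
position: [457.1, 261.2, 239.2]
ee_rot: [-0.707, 0.707, 0.0, -0.0]
contact_force: [-0.2, 0.4, -0.1]
gripper_width: 0.0
```

Request:
drive_tool(moves=[[[0,0,0.03,0,0,0.092,255],[0,0,0.03,0,0,0.092,255],[0,0,0.03,0,0,0.093,255],[0,0,0.02,0,0,0,255],[0,0,0,0,0,0,255],[0,0,0,0,0,0,255]]])

```text
clock: 1.32
position: [458.3, 259.7, 128.7]
ee_rot: [-0.603, 0.798, -0.0, -0.001]
contact_force: [0.2, 0.5, -0.2]
gripper_width: 0.0
```

Run:
```python
from h import *
s=read_state();print(s)
cv2.imwrite("pics/w1.png",get_image("wrist"))
a=get_image("side")[130:250,245:385];b=get_image("scene")[165:285,260:400]
cv2.imwrite("pics/m1.png",np.hstack([cv2.resize(a,(400,343)),cv2.resize(b,(400,343))]))
q=[524.3,238.3,-.277]
print(proj("wrist",box(q,[[-70,3,54],[-54,21,54],[-86,-15,54],[-27,-72,62],[27,-72,62]])))
```

```text
{'clock': 1.3167, 'joints': array([ 8.23875941e-01,  3.31758300e-01, -3.82694776e-01,  4.69226145e-04,
       -8.58938859e-01, -1.10047195e+00]), 'joint_vel': array([-2.83722533e-03, -3.73629092e-02,  4.93072587e-02,  1.32442238e-02,
       -1.90594277e-03, -6.21958558e-05]), 'joint_efforts': array([ 3.07237823e-02, -3.15010715e+01,  1.42583370e+01,  3.13169740e+00,
       -2.34775292e-02, -4.46697333e-03]), 'position': array([458.34204748, 259.6791883 , 128.68908286]), 'ee_rot': array([-6.02997283e-01,  7.97742165e-01, -4.02900150e-04, -1.24637451e-03]), 'contact_force': array([ 0.21826766,  0.52558024, -0.22522989]), 'wrist_torque': array([-0.01173469, -0.01662596,  0.01195151]), 'gripper_width': 0.041373962532560135}
[[325.89986872 214.16627519]
 [305.03052579 236.31332967]
 [347.8018058  190.92340667]
 [259.90944754 109.02538406]
 [176.88406788 109.05170325]]
```

View pics/w1.png

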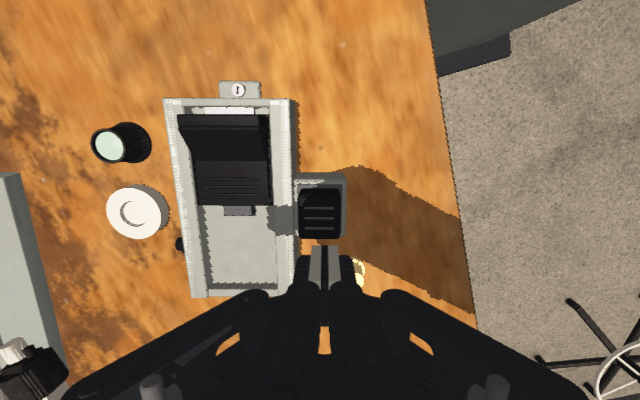

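View pics/m1.png

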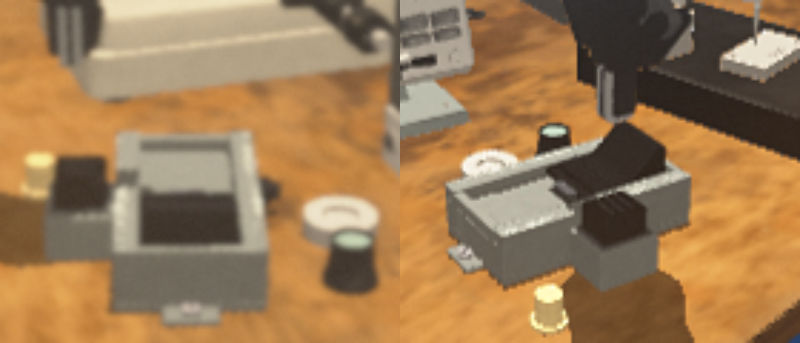

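The wrist view shows the pad's top centre at about (320,217), predicted (326,214). The rib top is at columns 180–270, row 115, and the bystanders are well clear. I'll shift about 4 mm in box +x and 2 mm in +y, then descend.

Request:
drive_tool(moves=[[[-0.002,-0.004,0.02,0,0,0,255],[0,0,0.03,0,0,0,255],[0,0,0.01,0,0,0,255],[0,0,0.004,0,0,0,255],[0,0,0.003,0,0,0,255],[0,0,0.003,0,0,0,255],[0,0,0,0,0,0,255]]])

```text
clock: 2.05
position: [463.7, 261.4, 60.5]
ee_rot: [-0.603, 0.798, -0.0, 0.001]
contact_force: [-0.2, -0.6, 2.2]
gripper_width: 0.0
```

Contact at about 60 mm with 2.2 N. I'll press further.

Request:
drive_tool(moves=[[[0,0,0.002,0,0,0,255],[0,0,0.002,0,0,0,255],[0,0,0.002,0,0,0,255],[0,0,0.001,0,0,0,255],[0,0,0.001,0,0,0,255],[0,0,0,0,0,0,255],[0,0,0,0,0,0,255],[0,0,0,0,0,0,255]]])

```text
clock: 2.72
position: [463.7, 261.5, 52.9]
ee_rot: [-0.603, 0.798, -0.0, 0.001]
contact_force: [-2.9, -1.0, 11.9]
gripper_width: 0.1
```

Run:
```python
from h import *
cv2.imwrite("pics/w2.png",get_image("wrist")[60:320,140:400].repeat(2,0).repeat(2,1))
```

```text
(no output)
```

View pics/w2.png

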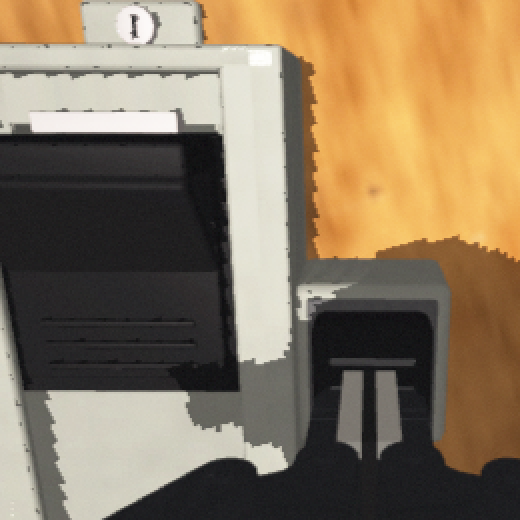

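Run:
```python
from h import *
for q in([524.3,238.3,-.277],):
  L=[[0,-83,42],[-45,-83,42],[-45,-21,42],[-35,-2,36],[-35,7,36],[-27,-72,62],[-27,-63,62]]
  print(((proj("wrist",box(q,L))-[140,60])*2).round(0))
print(read_state()["contact_force"])
```

```text
[[ 79.  36.]
 [279.  36.]
 [290. 298.]
 [259. 357.]
 [260. 387.]
 [176.  85.]
 [180. 132.]]
[-2.8713184  -1.0432259  11.22685515]
```

The cover's front edge is at crop row 390 (387 predicted if ejected, 357 if seated) and the rib top is at row 135. The cover has sprung free. Next I lift and go behind the rib.

Request:
drive_tool(moves=[[[0,0,-0.025,0,0,0,255],[0,0,-0.03,0,0,0,255],[0.022,-0.016,0,0,0,0,255],[0.0225,-0.016,0,0,0,0,255],[0.0225,-0.016,0,0,0,0,255],[0.022,-0.015,0,0,0,0,255],[0,0,0,0,0,0,255],[0,0,0,0,0,0,255]]])

```text
clock: 3.43
position: [499.1, 156.8, 105.7]
ee_rot: [-0.602, 0.799, 0.0, -0.0]
contact_force: [-0.7, 0.7, -0.0]
gripper_width: -0.1
```

Run:
```python
from h import *
s=read_state();print(s["position"],s["ee_rot"])
q=[524.3,238.3,-.277]
c,sn=np.cos(q[2]),np.sin(q[2]);d=s["position"][:2]-q[:2];print(c*d[0]+sn*d[1],-sn*d[0]+c*d[1])
a=get_image("side")[130:250,245:385];b=get_image("wrist")[100:300,200:433]
cv2.imwrite("pics/m3.png",np.hstack([cv2.resize(a,(400,343)),cv2.resize(b,(400,343))]))
```

```text
[499.13335466 156.79031993 105.67498852] [-6.01610798e-01  7.98789203e-01  1.99724539e-04 -4.65817812e-04]
-1.9167438108064303 -85.28489945782252
```

View pics/m3.png

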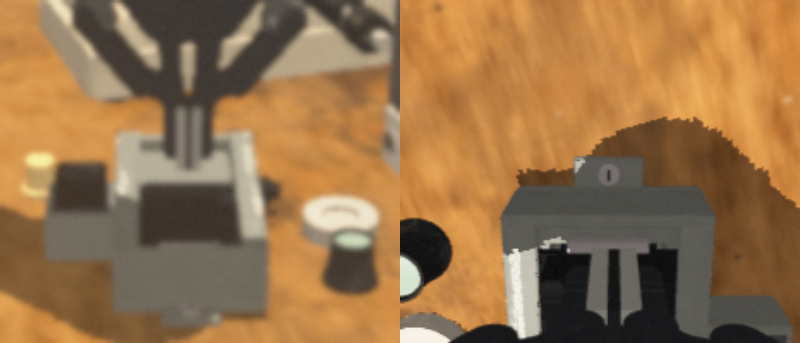

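Fingers are centred between the rails (column 614, box centre about 608) and behind the rib. I descend to tip height of about 48 mm.

Request:
drive_tool(moves=[[[0,0,0.02,0,0,0,255],[0,0,0.015,0,0,0,255],[0,0,0.01,0,0,0,255],[0,0,0.004,0,0,0,255],[0,0,0,0,0,0,255],[0,0,0,0,0,0,255]]])

```text
clock: 4.03
position: [499.5, 158.6, 57.5]
ee_rot: [-0.603, 0.798, -0.0, 0.0]
contact_force: [0.6, -0.2, 0.4]
gripper_width: -0.1
```

Request:
drive_tool(moves=[[[-0.005,0,0,0,0,0,255],[-0.005,0,0,0,0,0,255],[-0.004,0,0,0,0,0,255],[-0.004,0,0,0,0,0,255],[-0.004,0,0,0,0,0,255],[0,0,0,0,0,0,255]]])

```text
clock: 4.53
position: [505.7, 180.0, 57.5]
ee_rot: [-0.603, 0.798, -0.0, 0.001]
contact_force: [0.2, -0.7, -0.4]
gripper_width: 0.1
```

Request:
drive_tool(moves=[[[-0.004,0,0,0,0,0,255],[-0.005,0,0,0,0,0,255],[-0.005,0,0,0,0,0,255],[-0.005,0,0,0,0,0,255],[-0.005,0,0,0,0,0,255],[-0.005,0,0,0,0,0,255],[-0.005,0,0,0,0,0,255]]])

```text
clock: 5.12
position: [514.7, 212.5, 57.3]
ee_rot: [-0.603, 0.798, -0.0, -0.0]
contact_force: [-1.3, -2.0, 2.1]
gripper_width: 0.0
```

Request:
drive_tool(moves=[[[-0.004,0,0,0,0,0,255],[-0.004,0,0,0,0,0,255],[-0.004,0,0,0,0,0,255],[-0.003,0,0,0,0,0,255],[0,0,0,0,0,0,255]]])

```text
clock: 5.53
position: [518.8, 227.0, 57.2]
ee_rot: [-0.603, 0.798, 0.0, 0.0]
contact_force: [0.3, -0.4, 0.7]
gripper_width: 0.1
```

Run:
```python
from h import *
s=read_state();print(s["position"],s["contact_force"])
q=[523.5,241,-.277]
a=get_image("side")[130:250,245:385];b=get_image("scene")[165:285,260:400]
cv2.imwrite("pics/m4.png",np.hstack([cv2.resize(a,(400,343)),cv2.resize(b,(400,343))]))
```

```text
[518.83927175 226.97839548  57.22563293] [ 0.27232799 -0.44944577  0.74547571]
```

View pics/m4.png

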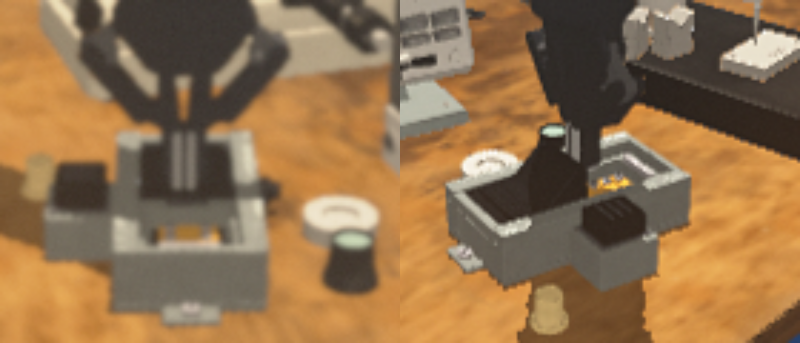

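The cover has slid well along and the terminals are visible. I keep pushing until I feel the stop.

Request:
drive_tool(moves=[[[-0.003,0,0,0,0,0,255],[-0.002,0,0,0,0,0,255],[-0.002,0,0,0,0,0,255],[0,0,0,0,0,0,255]]])

```text
clock: 5.97
position: [519.5, 230.9, 57.2]
ee_rot: [-0.603, 0.798, -0.001, -0.003]
contact_force: [-2.1, -7.3, 4.7]
gripper_width: -0.1
```

Request:
drive_tool(moves=[[[-0.002,0,0,0,0,0,255],[-0.002,0,0,0,0,0,255],[-0.002,0,0,0,0,0,255]]])

```text
clock: 6.22
position: [519.1, 231.3, 57.0]
ee_rot: [-0.602, 0.798, -0.002, -0.008]
contact_force: [1.2, -25.8, 10.6]
gripper_width: -0.1
```

The force rose to 26 N with no further motion, so the cover is at the stop. I back off and lift.

Request:
drive_tool(moves=[[[0.006,0,0,0,0,0,255],[0.008,0,0,0,0,0,255],[0.01,0,0,0,0,0,255],[0,0,-0.02,0,0,0,255],[0,0,-0.035,0,0,0,255],[0.03,0,-0.035,0,0,0,255],[0.03,0,-0.03,0,0,0,255],[0,0,0,0,0,0,255]]])

```text
clock: 6.88
position: [501.6, 160.1, 179.8]
ee_rot: [-0.602, 0.798, -0.001, 0.006]
contact_force: [1.1, 0.8, 0.6]
gripper_width: 0.1
```

Run:
```python
from h import *
s=read_state();print(s["position"],s["contact_force"])
q=[523.5,241,-.277]
W=get_image("wrist")
cv2.imwrite("pics/w5.png",W[80:380,120:520].repeat(2,0).repeat(2,1))
L=[[0,-83,42],[45,80,42],[-45,80,42],[-27,2,62],[27,2,62],[-27,-6,62],[-35,2,36],[0,-65,30],[0,-9,30]]
print(((proj("wrist",box(q,L))-[120,80])*2).round())
```

```text
[501.61053359 160.07179352 179.81020228] [1.09507512 0.75908714 0.58356596]
[[410. 229.]
 [329. 514.]
 [492. 514.]
 [466. 411.]
 [354. 411.]
 [467. 396.]
 [477. 383.]
 [410. 257.]
 [410. 358.]]
```

View pics/w5.png

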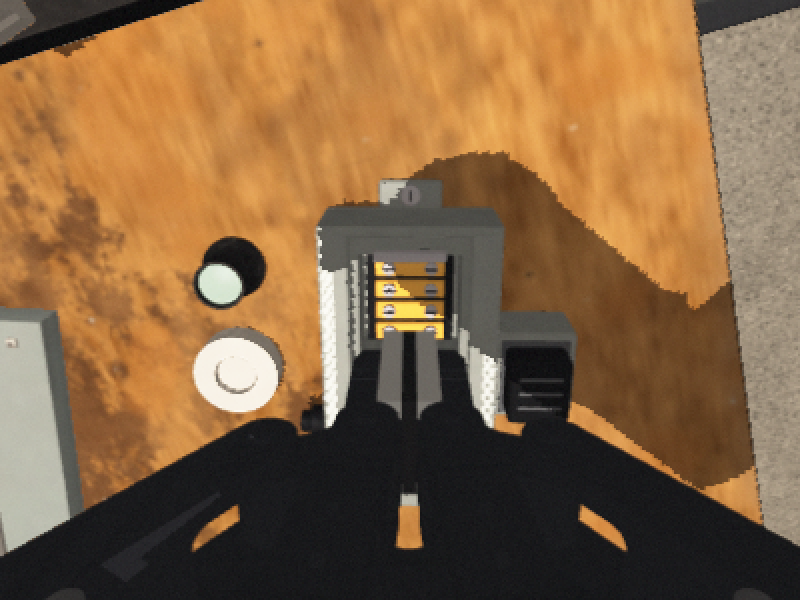

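Terminals are visible at (410,295), but the fingers hide the cover. I'll take one last look from the scene camera.

Run:
```python
from h import *
a=get_image("side")[165:245,280:350];b=get_image("scene")[195:285,260:380]
cv2.imwrite("pics/m6.png",np.hstack([cv2.resize(a,(350,400),interpolation=2),cv2.resize(b,(440,400),interpolation=2)]))
q=[523.5,240,-.277]
for n,o,k in(("side",[280,165],5),("scene",[260,195],3.667)):
  for t in(64,74):
    print(n,t,((proj(n,box(q,[[-27,t-72,62],[27,t-72,62],[-35,t-72,36]]))-o)*[k,5 if n=="side" else 4.44]).round().tolist())
```

```text
side 64 [[72.0, 106.0], [226.0, 105.0], [50.0, 172.0]]
side 74 [[72.0, 93.0], [225.0, 92.0], [50.0, 159.0]]
scene 64 [[249.0, 127.0], [199.0, 83.0], [257.0, 183.0]]
scene 74 [[234.0, 133.0], [185.0, 88.0], [242.0, 189.0]]
```

View pics/m6.png

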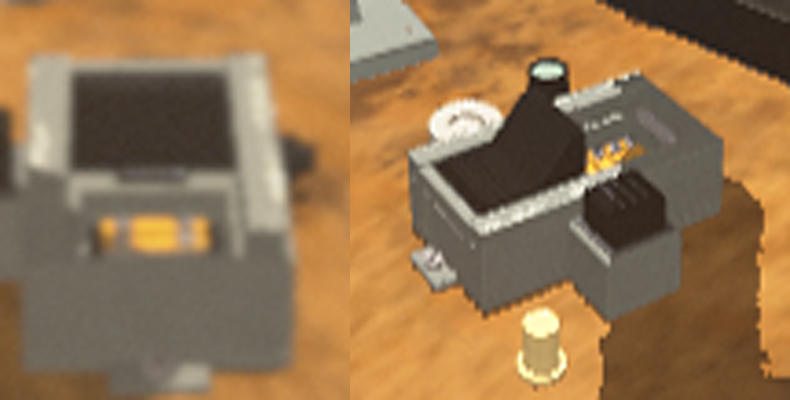

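The scene view has the rib's top corner at (233,130), against (234,133) predicted for 74 mm of travel. The cover is level at the stop, the well is open and the bystanders are in place.

```bash
python3 -c "
from bench import *
print(read_state()['contact_force']);print(job_done())"
```

```text
[ 0.27806485 -0.41056566  0.49559907]
the job is handed in; nothing more can be done
None
```

I opened the terminal box and handed the job in at about 7 s on the robot's clock; the hand-in gave no verdict. With the fingers shut, I pressed the snap tab fully in, to about 12 N. The wrist picture then showed the cover sprung about 9 mm along the rails. I pushed the rib from behind with 2–7 N until the force jumped to 26 N at the stop, then backed off and lifted clear.

**Last checks:**
- **Cover position:** the last pictures match about 74 mm of travel, level and with the terminals open. The push's end position also gives about 73–74 mm.
- **Loose parts:** the ring, bush and loupe looked unmoved; I judged this by eye and did not measure it.
- **Contact:** the force reading was under 1 N at hand-in, so the robot was touching nothing.

**Disagreements and limits:**
- My first estimate of the box's position was 2–4 mm off compared with the wrist picture, so I corrected for it.
- The wrist picture taken after backing off could not confirm the cover's position, because the fingers hid it.
- I viewed 12 pictures, two over the budget of 10.

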